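Set the rice cooker going

ROBOT

A 7-joint arm with a two-finger parallel gripper is mounted at the origin on a cart in front of the work surface, level with it; the furniture and walls round the work are solid. World frame = base frame: x ahead of the robot, y to its left, z up, the work surface at z = 0. Lengths are in m, angles in rad, forces in N, time in s.
With the tool pointing down it reaches from about 0.35 to 0.775 m from the base axis. Payload 3.1 kg.
Tool frame: the origin (TCP) lies at the very end of the fingers, on their centre line; the grasp point (between the pads) lies 19 mm behind it; x points along the fingers, z is the direction in which the jaws open and shut, and the axes are right-handed (so a half turn about x gives the same grasp; the last joint's range is limited). The gripper opens to 85 mm and grips with 20 to 120 N. Pads are 22 mm wide; open, the fingers measure 114 mm over their backs; the gripper's body (76 mm by 85 mm) begins 54 mm behind the grasp point. The pads swing forward as they close: fully open they stand 13 mm farther back than shut.
Start: joints at [1.233, 0.311, 0.014, 1.512, -0.004, 1.319, -0.027], TCP at [0.16, -0.526, 0.231] pointing down, gripper open.
Joint ranges: [-2.7, 2.7], [-0.3, 1.91], [-1.27, 1.3], [0.12, 2.57], [-1.44, 4.58], [0.2, 2.03], [-3.05, 3.05]. Speed limits (rad/s): [2.79, 2.79, 3.14, 3.14, 3.14, 3.14, 3.14].

INTERFACE

Orientations are given as a 3x3 rotation matrix whose columns are the frame's x, y, z axes.
In Python, from station import manip gives the robot as it stands.
- The arm moves only by the shell command python3 -m inch 'ROWS'. ROWS is JSON, a list of rows, each a list of 7 numbers: the gripper command: -1 is fully open, 1 is shut, values between are in proportion, then the shift along the tool's x, y, z in m, then the turn, a rotation vector about the tool's x, y, z in rad. A call has 1 to 5 rows; each row is the pose to reach, as a shift and turn from the pose commanded when the call began, along the tool's axes at that moment; what a row does not reach only later rows make up. A row lasts 1/12 s, in which the tool goes at most 41.7 mm and 7.16 degrees, less where a joint would pass 70% of its speed; a pose out of reach is approached as far as the arm can. A call with a gripper value outside its range is refused whole. The fingers move at their own pace and stop on an object; the grip force is fixed at half the most. Time passes only in rows, so rows that repeat a pose let the fingers close. It gives the time, the measured TCP pose, the force and the opening at its end, in the units of the state.
- manip.state(): the state, without advancing time (a new reading comes with each control period).
- manip.grab_frame(name): name is "side" or "top"; returns the picture (480x640x3 uint8, red, green, blue); there is no depth.
- manip.get_calibration(name): a dict with "fx", "fy", "cx", "cy" (pixels), "k1" (the pictures are not rectified: a ray, as slopes to the right and down, at radius r is drawn at 1 + k1 r^2 times it, then the intrinsics apply), "R" (3x3) and "t" (3): a world point X has camera coordinates R X + t. Camera axes: x right, y down, z forward; pixel columns grow to the right and rows downward; lengths in m; the calibration is good to about 2 mm. A picture is of the moment at which its call begins. get_calibration takes no time and is no camera call.
- manip.finish_job(): hands the job in, once; it reports no verdict.
Trained networks look in the newest picture that a camera, given by its name, has taken for a name from the list of things; names that differ only in an ending like _2 or _b are one class to them, and where a whole thing is asked for, a point or a joint stands for the part that bears it (a point fixed in the world has none). Each returns a list of dicts, best first, with "conf" (0 to 1); they miss things now and then, are a little off and sometimes report something else, mostly with a low value. They report only what shows in the picture. A call takes as long as a camera call.
- manip.search_frame(camera, query): "box" ([centre column, centre row, width, height] in pixels, round what is visible of it).
The state is a dict: "t": time; "joint_positions": joint angles; "joint_velocities": joint speeds; "effort": joint torques, N m; "ee_pos": TCP position; "orientation": TCP orientation; "force": force on the tool from outside, world axes, zero at the start; "moment": the same for the moment, N m; "finger_gap": finger opening in m.
Only numpy, scipy, OpenCV 4.12 (cv2) and the standard library are available. Lean on these libraries where they do the work, as an engineer would, in place of code of your own. Each camera call takes 0.05 s, during which the arm holds its last target.

TASK

Set the rice cooker going with light touches of the fingertips: press the raised lid down by its front tab until it catches and stays shut, then press and release the programme key (the long bar on the left of the lid), then press and release the start key (the large round one in the middle). Only touch things, never hard: do not lift or shove the cooker or raise its lid, do not press start before the lid is shut, leave the small round cancel key on the right alone, and do not disturb the mug, the salt shaker or the teaspoon.

Things in the scene. Friction and masses are not known exactly. Their poses are not given: they have to be found in the camera images.
- rice_cooker: white round rice cooker, 270 mm across, standing loose on the worktop, about 3.3 kg; origin under its centre on the worktop; its x axis points from the front tab towards the hinge at the back, y to its left as seen from the front tab, z up. Side grips reach 153 mm from the centre, the hinge housing 160 mm to the back. With the lid shut the black top of the lid is 201.5 mm high and flat, 113 mm in radius; a steam vent 8 mm high stands on it 70 mm behind the centre.
- lid (a joint): angle of the lid: 0 shut, about 0.3 to 0.55 rad raised as found (front up). The hinge axis runs along the cooker's y axis, 146 mm behind its centre and 160 mm up. A spring and a stiff hinge hold the lid ajar; at the tab some 1 to 3 N push it down, and over the last 10 mm up to about 8 N push it over a sprung catch, which then holds it shut at 0 (within 0.003); let go before that, it springs up again. The lid stops hard at 0.
- tab_top (a point): where to press the lid: middle of the top of the white tab that stands out at the front of the lid; the tab is 64 mm wide and stands 36 mm out, this point is 16 mm from its front edge. With the lid shut it lies 156 mm in front of the cooker's centre and 182 mm up. It is 302 mm in front of the hinge axis and 22 mm above the lid's lower face; it moves on an arc with the lid. Its axes are the lid's (equal to the cooker's when shut).
- programme_key_top (a point): middle of the top of the programme key: a light grey bar, 34 mm across and 15 mm deep, on the left of the black top plate as seen from the front. Its top stands 6 mm proud of the plate; with the lid shut it is 64 mm in front of the cooker's centre, 60 mm to the left (+y) and 207.5 mm up. Its axes are the lid's.
- start_key_top (a point): middle of the top of the start key: light grey, round, 30 mm across with a thin ring round it, in the middle of the three; 6 mm proud; with the lid shut 64 mm in front of the cooker's centre, on its middle line, 207.5 mm up.
- cancel_key_top (a point): middle of the top of the cancel key, to be left alone: light grey, round, 16 mm across, the right one of the three, 60 mm to the right (-y) of the start key; 6 mm proud.
- programme_key (a joint): how far the programme key is down: 0 up, 0.004 m at its stop; a press counts beyond 0.0025; a spring of 1.2 N at first touch and 3.6 N fully down pushes it up again
- start_key (a joint): the same for the start key
- cancel_key (a joint): the same for the cancel key
- mug: blue-grey mug, 82 mm across, 94 mm high, handle along its -y; bystander, to the right of the cooker; origin under it on the worktop
- salt_shaker: small glass salt shaker with a grey top, 44 mm across, 90 mm high; bystander, in front to the right; origin under its centre
- teaspoon: steel teaspoon, 132 x 26 x 9 mm, lying flat along its x axis, near the front edge on the left; bystander; origin under its middle

How it is judged:
On the way, in this order (a step that is already met when the one before it is completed fails the run):
1. the lid is pressed down onto its catch (value of joint lid below 0.012 rad), for 0.2 s.
2. the lid stays shut and the programme key is pressed (value of joint programme_key above 0.0025 m and value of joint lid below 0.015 rad and value of joint start_key below 0.0015 m), for 0.05 s.
3. the start key is pressed, with the programme key released (value of joint start_key above 0.0025 m and value of joint lid below 0.015 rad and value of joint programme_key below 0.0015 m), for 0.05 s.
At the end, for the whole second after the job is handed in: the lid is held shut by its catch (within 0.015 rad), all three keys are up again, the cooker has moved less than 20 mm and the mug, the salt shaker and the teaspoon stand within 20 mm of where they were (value of joint lid below 0.015 rad and value of joint each of programme_key, start_key, cancel_key below 0.001 m and distance of each of rice_cooker, mug, salt_shaker, teaspoon from where it was at the start of the episode below 0.02 m and linear speed of rice_cooker below 0.01 m/s); the robot touches nothing.
It fails at once if the cancel key was pressed (value of joint cancel_key above 0.002 m).
It fails at once if the start key was pressed before the lid was shut (value of joint start_key above 0.0025 m and value of joint lid above 0.05 rad).
It fails at once if the cooker was shoved more than 20 mm, lifted or tipped, or its lid was raised (value of joint lid above 0.62 rad or distance of rice_cooker from where it was at the start of the episode above 0.02 m or angle between rice_cooker's own z axis and vertical above 0.05 rad).
It fails at once if the cooker was pressed hard (over 35 N) (contact force between any of the fingers, the arm and rice_cooker above 35 N).
It fails at once if a bystander was disturbed (distance of any of mug, salt_shaker, teaspoon from where it was at the start of the episode above 0.02 m).
It also fails if it takes over 48 s, if anything falls off the work surface, if the arm or the gripper's body presses on something with over 40 N, if the wrist force passes 120 N, or if a joint passes its speed limit or range.

## Working session

There is one attempt and no reset: what is moved stays moved. The work goes in short steps, Python scripts to look and compute and a shell command to move; the robot and the scene stay as the last step left them, time stands still between calls to the robot, and variables do not carry over. Pictures are saved under pics/ and viewed, and the job is handed in when it is done.

```bash
mkdir -p pics; ls; python3 - <<'E'
from station import manip
import cv2, numpy as np
s=manip.state(); print(s['t'],s['ee_pos'],s['orientation'],s['force'],s['finger_gap'])
for c in ("side","top"):
    im=manip.grab_frame(c); cv2.imwrite(f"pics/{c}0.png",im[:,:,::-1])
    k=manip.get_calibration(c); print(c,{a:np.round(b,4).tolist() for a,b in k.items()})
    for q in ("rice_cooker","tab_top","programme_key_top","start_key_top","cancel_key_top","mug","salt_shaker","teaspoon"):
        print(q,[(np.round(d['box'],1).tolist(),round(d['conf'],2)) for d in manip.search_frame(c,q)[:2]])
E
```

```text
pics
0.0 [ 0.16010039 -0.52541671  0.23023008] [[-7.71780443e-04  9.56567774e-01  2.91509002e-01]
 [ 2.19841284e-03  2.91510008e-01 -9.56565253e-01]
 [-9.99997286e-01 -9.74012222e-05 -2.32791260e-03]] [-0.37779595  0.01354649 -0.86100216] 0.08546738897661413
side {'fx': 454.2067, 'fy': 454.2067, 'cx': 316.4366, 'cy': 248.2608, 'k1': -0.012, 'R': [[-0.9797, -0.1999, -0.0182], [-0.0875, 0.5073, -0.8573], [0.1806, -0.8383, -0.5145]], 't': [0.544, 0.2265, 1.0222]}
rice_cooker [([294.1, 272.5, 138.6, 145.4], 0.74)]
tab_top [([292.6, 237.9, 132.6, 74.9], 0.86)]
programme_key_top [([305.6, 229.1, 5.9, 6.7], 0.63)]
start_key_top [([310.3, 214.9, 8.2, 4.3], 0.59)]
cancel_key_top []
mug [([347.1, 234.2, 22.3, 27.3], 0.9)]
salt_shaker [([387.2, 243.9, 13.3, 30.1], 0.71)]
teaspoon [([390.9, 404.8, 25.1, 48.4], 0.76)]
top {'fx': 497.1462, 'fy': 497.1462, 'cx': 313.0759, 'cy': 232.3209, 'k1': -0.0824, 'R': [[0.0022, -0.9999, -0.0112], [-0.9848, -0.0003, -0.1738], [0.1738, 0.0114, -0.9847]], 't': [-0.0685, 0.5955, 1.2193]}
rice_cooker [([294.7, 220.4, 132.0, 137.5], 0.69), ([294.1, 225.4, 13.1, 13.8], 0.58)]
tab_top [([289.0, 216.4, 124.0, 127.0], 0.65)]
programme_key_top [([264.2, 228.5, 14.9, 12.4], 0.58), ([419.1, 303.1, 15.6, 17.3], 0.28)]
start_key_top [([318.2, 217.0, 7.9, 9.4], 0.71), ([291.9, 223.8, 14.9, 9.6], 0.7)]
cancel_key_top [([291.1, 223.9, 14.2, 12.9], 0.72), ([318.3, 217.7, 8.8, 6.0], 0.62)]
mug [([451.9, 250.8, 47.1, 32.2], 0.95)]
salt_shaker [([418.5, 303.6, 19.4, 20.1], 0.66), ([287.9, 214.4, 125.4, 124.9], 0.32)]
teaspoon [([199.1, 325.4, 53.1, 26.6], 0.59), ([452.0, 252.2, 46.6, 32.6], 0.27)]
```

View pics/side0.png

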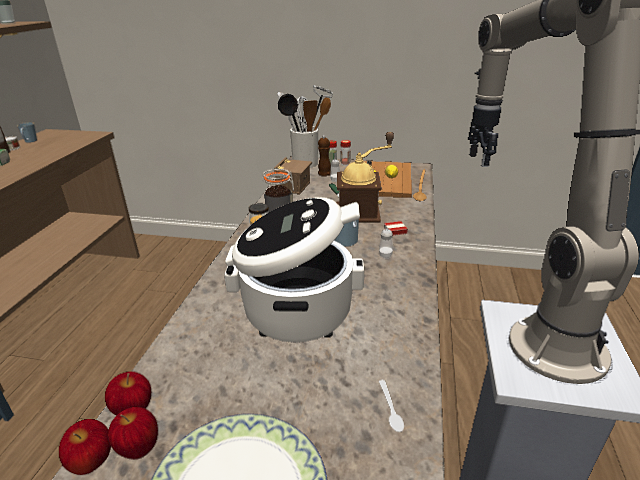

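View pics/top0.png

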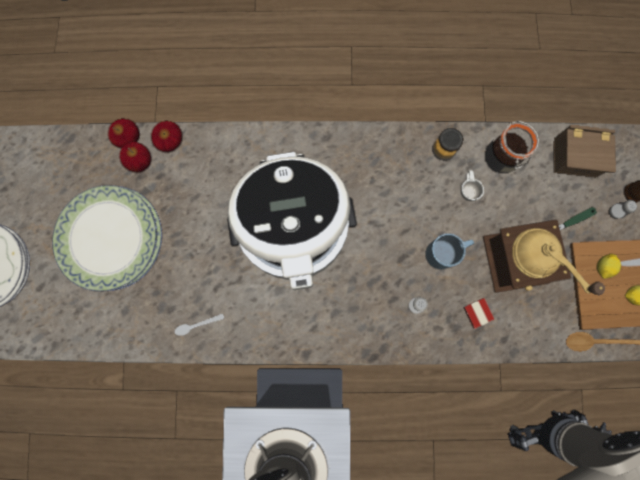

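```bash
python3 - <<'E'
import cv2
a=cv2.imread('pics/top0.png')[140:300,210:370]; b=cv2.imread('pics/side0.png')[190:350,215:375]
cv2.imwrite('pics/crop0.png',cv2.hconcat([cv2.resize(x,(400,400),interpolation=cv2.INTER_CUBIC) for x in(a,b)]))
E
```

```text
(no output)
```

View pics/crop0.png

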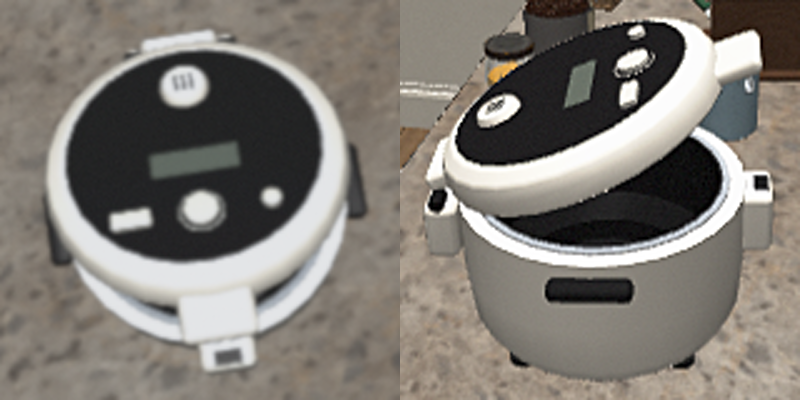

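```bash
cat > h.py <<'E'
from station import manip
import cv2, numpy as np
from scipy.optimize import least_squares
def proj(c,X):
    k=manip.get_calibration(c); K=np.array([[k['fx'],0,k['cx']],[0,k['fy'],k['cy']],[0,0,1.]])
    return cv2.projectPoints(np.atleast_2d(X).astype(float),cv2.Rodrigues(np.array(k['R'],float))[0],np.array(k['t'],float),K,np.array([k['k1'],0,0,0.]))[0].reshape(-1,2)
def W(p,P):
    x,y,yaw,a=p; P=np.atleast_2d(P).astype(float); h=np.array([-.146,0,.160])
    Q=P-h; c,s=np.cos(a),np.sin(a)
    return None
def world(p,P,lid=True):
    # cooker x axis: from front to hinge => hinge at +146, keys at -64
    x,y,yaw,a=p; P=np.atleast_2d(P).astype(float).copy()
    if lid:
        h=np.array([.146,0,.160]); Q=P-h; c,s=np.cos(a),np.sin(a)
        P=h+np.c_[Q[:,0]*c+Q[:,2]*s,Q[:,1],-Q[:,0]*s+Q[:,2]*c]
    c,s=np.cos(yaw),np.sin(yaw)
    return np.c_[x+P[:,0]*c-P[:,1]*s,y+P[:,0]*s+P[:,1]*c,P[:,2]]
KEY=dict(prog=[-.064,.06,.2075],start=[-.064,0,.2075],cancel=[-.064,-.06,.2075],vent=[.07,0,.2095],tab=[-.156,0,.182])
E
sed -i '/^def W/,/return None/d' h.py
python3 - <<'E'
from h import *
n=['prog','start','cancel','vent']; P=np.array([KEY[k] for k in n])
ob=dict(top=[[262,227.6],[290.8,223.6],[318.4,218.4],[283.2,173.6]],side=[[306.6,228],[308.6,215.6],[309.8,202.4],[253.8,233.2]])
def f(p): return np.r_[(proj('top',world(p,P))-ob['top']).ravel(),(proj('side',world(p,P))-ob['side']).ravel()]
r=least_squares(f,[.55,0,0,.4]); print(r.x.round(4),f(r.x).reshape(-1,2).round(1).tolist())
for k in KEY: print(k,world(r.x,KEY[k])[0].round(4), world([*r.x[:3],0],KEY[k])[0].round(4))
# overlay
for c in('top','side'):
    im=cv2.imread(f'pics/{c}0.png')
    T=[[-.172,.032,.182],[-.172,-.032,.182],[-.136,.032,.182],[-.136,-.032,.182],KEY['tab'],*P]
    for q in proj(c,world(r.x,T)): cv2.circle(im,tuple(int(round(v*8)) for v in q),8,(0,0,255),-1,cv2.LINE_AA,3)
    th=np.linspace(0,6.28,60)
    for q in proj(c,world(r.x,np.c_[.135*np.cos(th),.135*np.sin(th),0*th],False)): cv2.circle(im,tuple(int(round(v*8)) for v in q),6,(0,255,0),-1,cv2.LINE_AA,3)
    o=(210,140) if c=='top' else (215,190)
    x=cv2.resize(im[o[1]:o[1]+160,o[0]:o[0]+160],(400,400),interpolation=cv2.INTER_CUBIC)
    A=x if c=='top' else cv2.hconcat([A,x])
cv2.imwrite('pics/ov0.png',A)
k=manip.get_calibration
def ground(c,u,z):
    k=manip.get_calibration(c);K=np.array([[k['fx'],0,k['cx']],[0,k['fy'],k['cy']],[0,0,1.]])
    d=cv2.undistortPoints(np.array([[u]],float),K,np.array([k['k1'],0,0,0.]))[0,0]
    R=np.array(k['R']);C=-R.T@np.array(k['t']);v=R.T@np.r_[d,1];return C+v*(z-C[2])/v[2]
print('salt',ground('top',(418.5,304),.08),'mug',ground('top',(446,251),.09),'spoon',ground('top',(199,325),0))
E
```

```text
[ 0.607  -0.0173  0.1632  0.3592] [[0.2, 0.8], [-0.4, 0.3], [0.2, 0.9], [-0.2, -0.5], [-0.1, -0.3], [-0.5, -0.8], [-0.3, 0.7], [-0.7, -0.6]]
prog [0.5638 0.0364 0.2783] [0.5341 0.0315 0.2075]
start [ 0.5736 -0.0228  0.2783] [ 0.5439 -0.0277  0.2075]
cancel [ 0.5833 -0.082   0.2783] [ 0.5536 -0.0869  0.2075]
vent [ 0.6981 -0.0023  0.2331] [ 0.6761 -0.0059  0.2095]
tab [ 0.4798 -0.0382  0.2868] [ 0.4531 -0.0426  0.182 ]
salt [ 0.41273854 -0.32621844  0.08      ] mug [ 0.54205722 -0.39663873  0.09      ] spoon [0.35968846 0.22916333 0.        ]
```

View pics/ov0.png

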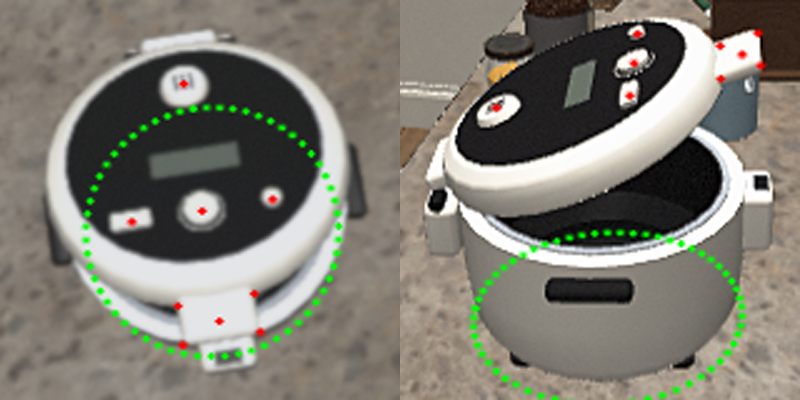

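```bash
python3 -m inch '[[1,-0.04,0,0,0.1,0,0],[1,-0.08,0,0,0.132,0,0],[1,-0.1,0.03,-0.026,0.132,0,0],[1,-0.11,0.06,-0.052,0.132,0,0],[1,-0.11,0.09,-0.077,0.132,0,0]]'; python3 -c "
from station import manip
s=manip.state();print(s['orientation'],s['joint_positions'])"
```

```text
t: 1.32
ee_pos: [0.2247, -0.4269, 0.3446]
orientation: [[0.003, 0.987, 0.16], [-0.006, 0.16, -0.987], [-1.0, 0.002, 0.007]]
force: [0.8, -0.1, -0.7]
finger_gap: 0.0253
[[ 0.00335823  0.98708042  0.16019041]
 [-0.00604226  0.16020842 -0.98706472]
 [-0.99997611  0.00234687  0.00650222]] [ 1.07765816  0.13189766 -0.03101714  1.46129853  0.0041951   1.54154748
 -0.36308554]
```

```bash
python3 -m inch '[[1,0,0.027,-0.03,0,0,0],[1,0,0.054,-0.06,0,0,0],[1,0,0.081,-0.09,0,0,0],[1,0,0.108,-0.12,0,0,0],[1,0,0.135,-0.15,0,0,0]]' && python3 -m inch '[[1,0,0.027,-0.03,0,0,0],[1,0,0.054,-0.06,0,0,0],[1,0,0.081,-0.09,0,0,0],[1,0,0.108,-0.12,0,0,0],[1,0,0.135,-0.15,0,0,0]]'
```

```text
t: 1.73
ee_pos: [0.3334, -0.2544, 0.3416]
orientation: [[0.001, 0.987, 0.163], [-0.001, 0.163, -0.987], [-1.0, 0.001, 0.001]]
force: [1.2, -0.7, 0.1]
finger_gap: -0.0
t: 2.15
ee_pos: [0.4421, -0.0844, 0.3417]
orientation: [[0.001, 0.987, 0.163], [-0.001, 0.163, -0.987], [-1.0, 0.001, 0.001]]
force: [0.4, -0.2, 0.3]
finger_gap: -0.0002
```

```bash
python3 -m inch '[[1,0,0.03,-0.03,0,0,0],[1,0,0.038,-0.036,0,0,0],[1,0,0.038,-0.036,0,0,0],[1,0,0.038,-0.036,0,0,0]]'; python3 - <<'E'
from h import *
im={}
for c in('top','side'):
    im[c]=cv2.cvtColor(manip.grab_frame(c),cv2.COLOR_RGB2BGR)
o=(210,140);p=(215,110)
cv2.imwrite('pics/p1.png',cv2.hconcat([cv2.resize(im['top'][140:340,210:410],(400,400)),cv2.resize(im['side'][110:310,215:415],(400,400))]))
E
```

```text
t: 2.48
ee_pos: [0.473, -0.0444, 0.3411]
orientation: [[-0.001, 0.986, 0.165], [-0.001, 0.165, -0.986], [-1.0, -0.001, 0.0]]
force: [-0.3, -1.0, -0.3]
finger_gap: -0.0002
```

View pics/p1.png

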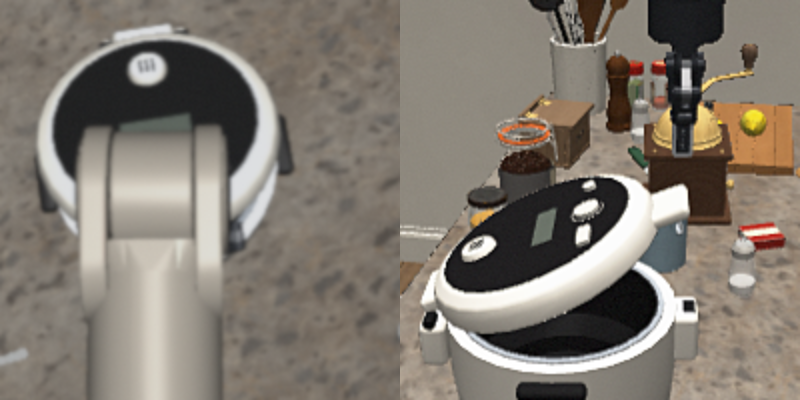

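```bash
python3 -m inch '[[1,0.015,0.004,-0.003,0,0,0],[1,0.03,0.007,-0.005,0,0,0],[1,0.042,0.007,-0.005,0,0,0],[1,0.046,0.007,-0.005,0,0,0]]' && python3 -m inch '[[1,0.004,0,0,0,0,0],[1,0.008,0,0,0,0,0],[1,0.012,-0.001,0,0,0,0],[1,0.016,-0.002,0,0,0,0],[1,0.02,-0.003,0,0,0,0]]'
```

```text
t: 2.92
ee_pos: [0.4775, -0.0405, 0.2936]
orientation: [[-0.003, 0.987, 0.159], [-0.001, 0.159, -0.987], [-1.0, -0.004, 0.0]]
force: [-1.1, 0.3, 0.0]
finger_gap: 0.0001
t: 3.33
ee_pos: [0.4763, -0.0392, 0.2754]
orientation: [[0.001, 0.987, 0.163], [-0.0, 0.163, -0.987], [-1.0, 0.001, 0.001]]
force: [-0.5, -0.6, 1.0]
finger_gap: 0.0005
```

```bash
python3 -m inch '[[1,0.006,-0.002,0,0,0,0],[1,0.012,-0.004,0,0,0,0],[1,0.018,-0.006,0,0,0,0],[1,0.024,-0.008,0,0,0,0],[1,0.03,-0.01,0,0,0,0]]'&& python3 -m inch '[[1,0.006,-0.0015,0,0,0,0],[1,0.012,-0.003,0,0,0,0],[1,0.018,-0.005,0,0,0,0],[1,0.024,-0.006,0,0,0,0],[1,0.03,-0.007,0,0,0,0]]'
```

```text
t: 3.75
ee_pos: [0.4664, -0.0406, 0.2447]
orientation: [[0.001, 0.987, 0.163], [-0.0, 0.163, -0.987], [-1.0, 0.001, 0.0]]
force: [0.4, -0.3, 0.8]
finger_gap: 0.0001
t: 4.17
ee_pos: [0.4592, -0.0417, 0.2148]
orientation: [[-0.0, 0.987, 0.163], [-0.0, 0.163, -0.987], [-1.0, -0.0, 0.0]]
force: [0.1, 0.1, 2.6]
finger_gap: 0.0002
```

```bash
python3 - <<'E'
from h import *
im=cv2.cvtColor(manip.grab_frame('side'),cv2.COLOR_RGB2BGR)
cv2.imwrite('pics/p2.png',cv2.resize(im[150:350,215:415],(600,600)))
E
```

```text
(no output)
```

View pics/p2.png

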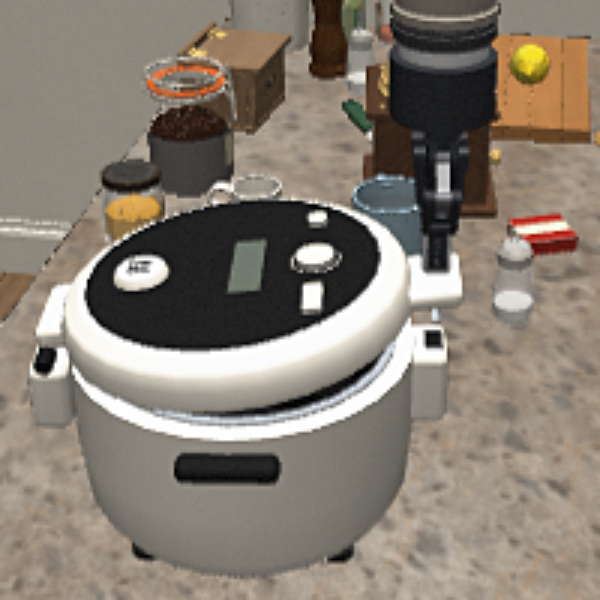

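```bash
python3 -m inch '[[1,0.005,-0.001,0,0,0,0],[1,0.01,-0.002,0,0,0,0],[1,0.015,-0.0025,0,0,0,0],[1,0.02,-0.003,0,0,0,0],[1,0.023,-0.003,0,0,0,0]]'&& python3 -m inch '[[1,0.0015,0,0,0,0,0],[1,0.003,0,0,0,0,0],[1,0.0045,0,0,0,0,0],[1,0.006,0,0,0,0,0]]'
```

```text
t: 4.63
ee_pos: [0.4558, -0.0421, 0.1916]
orientation: [[-0.002, 0.987, 0.163], [0.0, 0.163, -0.987], [-1.0, -0.002, -0.0]]
force: [-3.3, 0.4, 9.0]
finger_gap: 0.0001
t: 4.97
ee_pos: [0.4562, -0.0422, 0.1861]
orientation: [[-0.001, 0.987, 0.163], [-0.0, 0.163, -0.987], [-1.0, -0.001, 0.0]]
force: [-2.6, -0.0, 3.8]
finger_gap: 0.0002
```

```bash
python3 -m inch '[[1,0.001,0,0,0,0,0],[1,0.002,0,0,0,0,0],[1,0.002,0,0,0,0,0]]' && python3 -m inch '[[1,0.001,0,0,0,0,0],[1,0.0015,0,0,0,0,0],[1,0.0015,0,0,0,0,0]]'
```

```text
t: 5.22
ee_pos: [0.4567, -0.0421, 0.1839]
orientation: [[0.0, 0.987, 0.163], [0.0, 0.163, -0.987], [-1.0, 0.0, -0.0]]
force: [0.2, -1.3, 0.3]
finger_gap: -0.0
t: 5.47
ee_pos: [0.4568, -0.0421, 0.1827]
orientation: [[0.001, 0.987, 0.163], [0.0, 0.163, -0.987], [-1.0, 0.001, 0.0]]
force: [-0.5, -0.6, -0.1]
finger_gap: -0.0001
```

```bash
python3 -m inch '[[1,0.001,0,0,0,0,0],[1,0.0015,0,0,0,0,0],[1,0.0015,0,0,0,0,0]]'; python3 - <<'E'
from h import *
im=cv2.cvtColor(manip.grab_frame('side'),cv2.COLOR_RGB2BGR)
cv2.imwrite('pics/p3.png',cv2.resize(im[150:350,215:415],(600,600)))
E
```

```text
t: 5.72
ee_pos: [0.4568, -0.0422, 0.1821]
orientation: [[0.001, 0.987, 0.163], [-0.0, 0.163, -0.987], [-1.0, 0.001, 0.001]]
force: [-1.1, 0.2, 5.1]
finger_gap: 0.0003
```

View pics/p3.png

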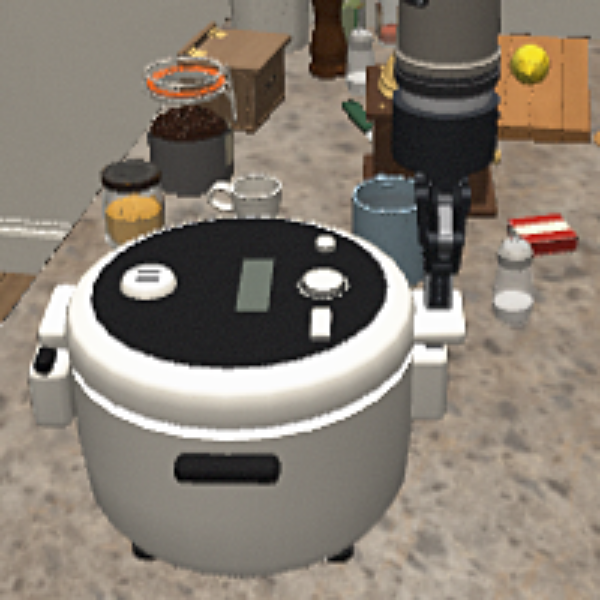

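```bash
python3 -m inch '[[1,-0.01,0,0,0,0,0],[1,-0.03,0,0,0,0,0],[1,-0.06,0,0,0,0,0],[1,-0.06,0,0,0,0,0]]'; python3 - <<'E'
from h import *
im=cv2.cvtColor(manip.grab_frame('side'),cv2.COLOR_RGB2BGR)
for a in(0,):
  P=[KEY[k] for k in KEY]+[[-.172,.032,.182],[-.172,-.032,.182]]
  for q in proj('side',world([.607,-.0173,.1632,a],P)): cv2.circle(im,tuple(int(round(v*8)) for v in q),4,(0,0,255),-1,cv2.LINE_AA,3)
cv2.imwrite('pics/p4.png',cv2.resize(im[180:330,215:415],(800,600),interpolation=cv2.INTER_CUBIC))
E
```

```text
t: 6.1
ee_pos: [0.4601, -0.042, 0.2468]
orientation: [[0.011, 0.987, 0.163], [-0.001, 0.163, -0.987], [-1.0, 0.01, 0.003]]
force: [2.0, -0.1, 1.3]
finger_gap: -0.0001
```

View pics/p4.png

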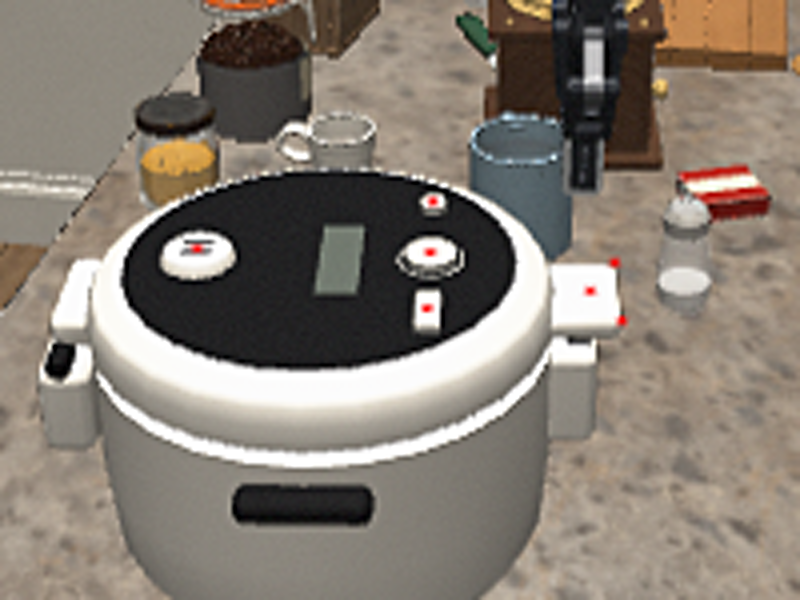

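```bash
python3 -m inch '[[1,0,0.03,-0.02,0,0,0],[1,0,0.06,-0.04,0,0,0],[1,0,0.088,-0.06,0,0,0],[1,0,0.088,-0.06,0,0,0],[1,0,0.088,-0.06,0,0,0]]'; python3 - <<'E'
from h import *
s=manip.state();print(s['ee_pos'],s['force'])
im=cv2.cvtColor(manip.grab_frame('side'),cv2.COLOR_RGB2BGR)
for q in proj('side',[s['ee_pos']]): cv2.circle(im,tuple(int(round(v*8)) for v in q),4,(0,0,255),-1,cv2.LINE_AA,3)
cv2.imwrite('pics/p5.png',cv2.resize(im[180:330,215:415],(800,600),interpolation=cv2.INTER_CUBIC))
E
```

```text
t: 6.57
ee_pos: [0.5335, 0.0337, 0.24]
orientation: [[-0.002, 0.986, 0.167], [0.002, 0.167, -0.986], [-1.0, -0.002, -0.002]]
force: [-0.8, -0.1, 0.2]
finger_gap: 0.0
[0.53352717 0.03371235 0.23998946] [-0.84110442 -0.09299947  0.17629996]
```

View pics/p5.png

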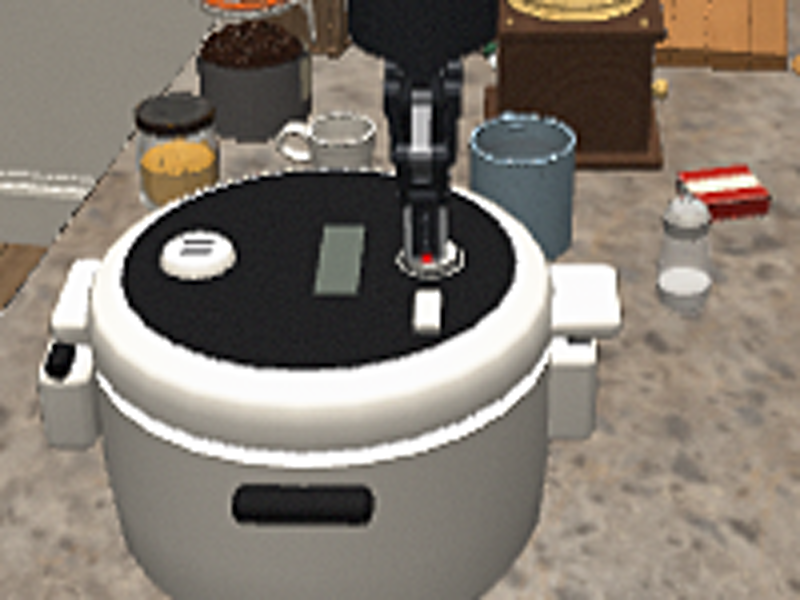

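```bash
python3 -m inch '[[1,0.012,0,0.001,0,0,0],[1,0.022,0,0.001,0,0,0],[1,0.028,0,0.001,0,0,0],[1,0.03,0,0.001,0,0,0]]' && python3 -m inch '[[1,0.0015,0,0,0,0,0],[1,0.003,0,0,0,0,0],[1,0.0045,0,0,0,0,0],[1,0.0055,0,0,0,0,0],[1,0.0055,0,0,0,0,0]]'
```

```text
t: 6.95
ee_pos: [0.5321, 0.029, 0.2097]
orientation: [[-0.003, 0.987, 0.161], [-0.001, 0.161, -0.987], [-1.0, -0.003, 0.001]]
force: [0.1, -1.1, -0.5]
finger_gap: -0.0001
t: 7.37
ee_pos: [0.5337, 0.0302, 0.2062]
orientation: [[0.0, 0.987, 0.163], [-0.001, 0.163, -0.987], [-1.0, 0.0, 0.001]]
force: [-0.8, -0.9, 2.3]
finger_gap: -0.0001
```

```bash
python3 -m inch '[[1,0.001,0,0,0,0,0],[1,0.0015,0,0,0,0,0],[1,0.0015,0,0,0,0,0]]'; python3 -m inch '[[1,0.001,0,0,0,0,0],[1,0.0015,0,0,0,0,0],[1,0.0015,0,0,0,0,0]]'
```

```text
t: 7.62
ee_pos: [0.5338, 0.0302, 0.2046]
orientation: [[0.0, 0.987, 0.163], [-0.0, 0.163, -0.987], [-1.0, 0.0, 0.0]]
force: [-0.9, -0.5, 3.5]
finger_gap: 0.0002
t: 7.87
ee_pos: [0.5337, 0.0302, 0.2036]
orientation: [[0.001, 0.987, 0.163], [-0.001, 0.163, -0.987], [-1.0, 0.0, 0.001]]
force: [-2.7, -0.7, 5.9]
finger_gap: 0.0001
```

```bash
python3 -m inch '[[1,0.001,0,0,0,0,0],[1,0.001,0,0,0,0,0]]'; python3 -m inch '[[1,-0.01,0,0,0,0,0],[1,-0.03,0,0,0,0,0],[1,-0.035,0,0,0,0,0],[1,-0.035,0,0,0,0,0]]'; python3 - <<'E'
from h import *
im=cv2.cvtColor(manip.grab_frame('side'),cv2.COLOR_RGB2BGR)
cv2.imwrite('pics/p6.png',cv2.resize(im[180:330,215:415],(800,600),interpolation=cv2.INTER_CUBIC))
E
```

```text
t: 8.03
ee_pos: [0.5338, 0.0302, 0.2035]
orientation: [[0.001, 0.987, 0.163], [-0.001, 0.163, -0.987], [-1.0, 0.001, 0.001]]
force: [-4.2, -2.2, 10.1]
finger_gap: 0.0001
t: 8.37
ee_pos: [0.535, 0.0312, 0.2384]
orientation: [[0.004, 0.987, 0.164], [0.001, 0.164, -0.987], [-1.0, 0.004, -0.0]]
force: [0.2, -0.0, 0.1]
finger_gap: -0.0002
```

View pics/p6.png

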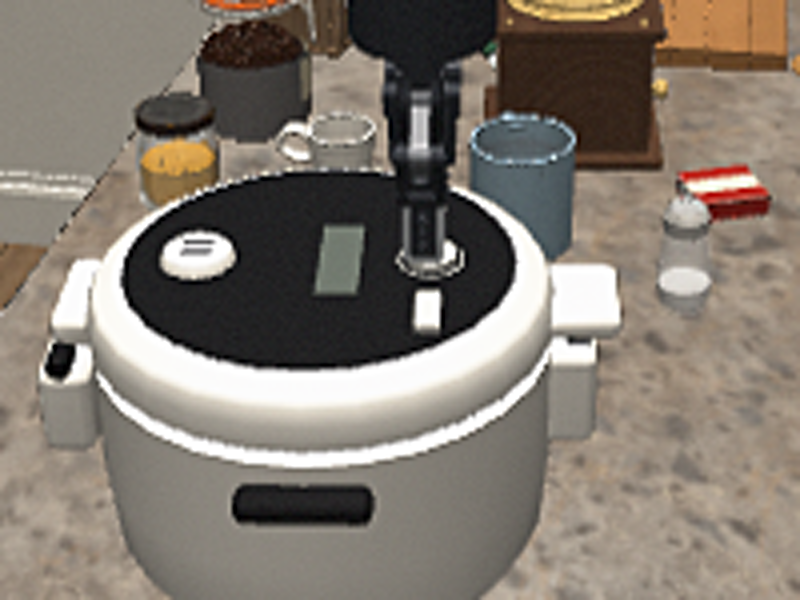

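```bash
python3 -m inch '[[1,0,0,0.03,0,0,0],[1,0,0,0.059,0,0,0],[1,0,0,0.059,0,0,0],[1,0,0,0.059,0,0,0]]'; python3 - <<'E'
from h import *
s=manip.state();print(s['ee_pos'],s['force'])
im=cv2.cvtColor(manip.grab_frame('side'),cv2.COLOR_RGB2BGR)
cv2.imwrite('pics/p7.png',cv2.resize(im[180:330,215:415],(800,600),interpolation=cv2.INTER_CUBIC))
E
```

```text
t: 8.75
ee_pos: [0.5427, -0.0306, 0.2349]
orientation: [[-0.003, 0.987, 0.158], [-0.001, 0.158, -0.987], [-1.0, -0.003, 0.0]]
force: [-0.3, 0.8, 0.1]
finger_gap: 0.0
[ 0.54270219 -0.03064759  0.2349156 ] [-0.25028078  0.76200796  0.0645843 ]
```

View pics/p7.png

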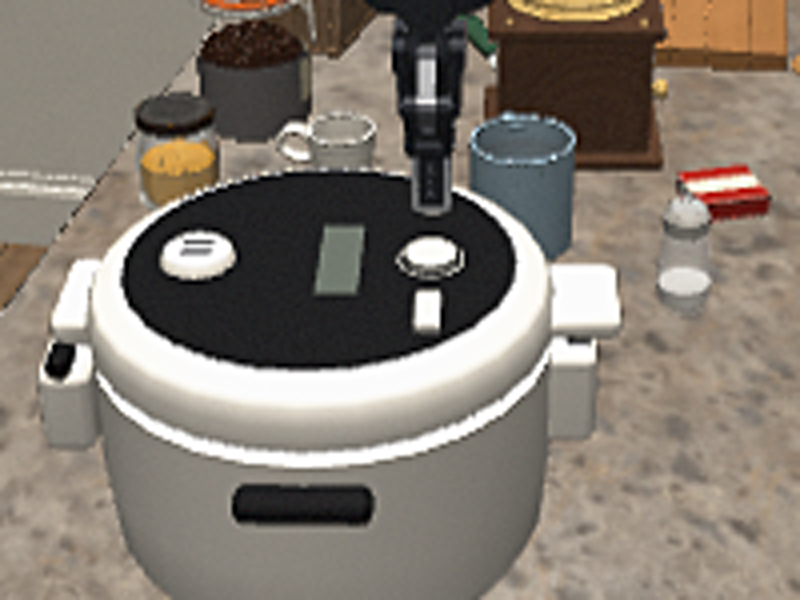

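Commanded height ≈0.2365; to the touch ≈29 mm.

```bash
python3 -m inch '[[1,0.012,0,0,0,0,0],[1,0.02,0,0,0,0,0],[1,0.025,0,0,0,0,0],[1,0.027,0,0,0,0,0]]' && python3 -m inch '[[1,0.0015,0,0,0,0,0],[1,0.003,0,0,0,0,0],[1,0.0045,0,0,0,0,0],[1,0.005,0,0,0,0,0],[1,0.005,0,0,0,0,0]]'
```

```text
t: 9.13
ee_pos: [0.5422, -0.0268, 0.2083]
orientation: [[-0.003, 0.986, 0.165], [0.0, 0.165, -0.986], [-1.0, -0.003, -0.001]]
force: [-0.4, 0.3, -0.4]
finger_gap: 0.0
t: 9.55
ee_pos: [0.5434, -0.0273, 0.2053]
orientation: [[0.001, 0.987, 0.164], [0.0, 0.164, -0.987], [-1.0, 0.001, -0.0]]
force: [-1.0, 0.7, 2.7]
finger_gap: 0.0
```

```bash
python3 -m inch '[[1,0.001,0,0,0,0,0],[1,0.0015,0,0,0,0,0],[1,0.0015,0,0,0,0,0]]'; python3 -m inch '[[1,0.001,0,0,0,0,0],[1,0.001,0,0,0,0,0],[1,0.001,0,0,0,0,0]]'
```

```text
t: 9.8
ee_pos: [0.5434, -0.0274, 0.2037]
orientation: [[0.001, 0.987, 0.163], [0.0, 0.163, -0.987], [-1.0, 0.001, -0.0]]
force: [-1.5, 1.9, 3.9]
finger_gap: -0.0001
t: 10.05
ee_pos: [0.5434, -0.0274, 0.2035]
orientation: [[0.001, 0.987, 0.163], [0.0, 0.163, -0.987], [-1.0, 0.001, 0.0]]
force: [-3.1, 0.7, 7.5]
finger_gap: 0.0001
```

Stop reached at the same height. I'll back off clear and check.

```bash
python3 -m inch '[[1,-0.01,0,0,0,0,0],[1,-0.04,0,0,0,0,0],[1,-0.08,0,0,0,0,0],[1,-0.11,0,0,0,0,0],[1,-0.12,0,0,0,0,0]]'; python3 -m inch '[[1,0,-0.03,0.03,0,0,0],[1,0,-0.06,0.06,0,0,0],[1,0,-0.08,0.09,0,0,0],[1,0,-0.1,0.12,0,0,0],[1,0,-0.12,0.15,0,0,0]]';  python3 -m inch '[[1,0,0,0.04,0,0,0],[1,0,0,0.08,0,0,0],[1,0,-0.01,0.11,0,0,0],[1,0,-0.01,0.11,0,0,0]]'; python3 - <<'E'
from h import *
s=manip.state();print(s['t'],s['ee_pos'],s['force'])
n=['prog','start','cancel','vent']
im={}
for c in('top','side'):
    im[c]=cv2.cvtColor(manip.grab_frame(c),cv2.COLOR_RGB2BGR)
    cv2.imwrite(f'pics/{c}9.png',im[c])
    print(c,[np.abs(im[c].astype(int)-cv2.imread(f'pics/{c}0.png')).max()])
    for q in('rice_cooker','mug','salt_shaker','teaspoon'):
        print(q,[(np.round(d['box'],1).tolist(),round(d['conf'],2)) for d in manip.search_frame(c,q)[:1]])
    for q in proj(c,world([.607,-.0173,.1632,0],[KEY[k] for k in n])): cv2.circle(im[c],tuple(int(round(v*8)) for v in q),4,(0,0,255),-1,cv2.LINE_AA,3)
cv2.imwrite('pics/p8.png',cv2.hconcat([cv2.resize(im['top'][120:360,160:480],(400,300)),cv2.resize(im['side'][180:330,215:415],(400,300))]))
E
```

```text
t: 10.47
ee_pos: [0.5458, -0.0283, 0.3277]
orientation: [[0.01, 0.987, 0.162], [-0.001, 0.162, -0.987], [-1.0, 0.009, 0.003]]
force: [-0.1, -0.4, 1.2]
finger_gap: -0.0002
t: 10.88
ee_pos: [0.4479, -0.1977, 0.3219]
orientation: [[-0.001, 0.987, 0.162], [-0.001, 0.162, -0.987], [-1.0, -0.001, 0.001]]
force: [0.4, -0.6, -0.9]
finger_gap: 0.0
t: 11.22
ee_pos: [0.4534, -0.3159, 0.32]
orientation: [[-0.005, 0.989, 0.149], [-0.005, 0.149, -0.989], [-1.0, -0.006, 0.004]]
force: [-0.7, -0.4, 0.5]
finger_gap: -0.0002
11.2167 [ 0.45339113 -0.31588573  0.31998612] [-0.74543185 -0.38985023  0.46180809]
top [np.int64(194)]
rice_cooker [([293.3, 223.6, 132.2, 136.1], 0.9)]
mug [([443.5, 251.5, 32.3, 29.8], 0.66)]
salt_shaker [([199.9, 326.2, 53.3, 23.0], 0.74)]
teaspoon [([201.9, 324.8, 51.0, 24.1], 0.76)]
side [np.int64(255)]
rice_cooker [([298.9, 285.0, 145.7, 120.0], 0.78)]
mug [([344.9, 225.5, 27.0, 35.6], 0.92)]
salt_shaker [([386.5, 243.0, 13.3, 29.6], 0.86)]
teaspoon [([390.4, 405.1, 20.7, 50.5], 0.71)]
```

View pics/p8.png

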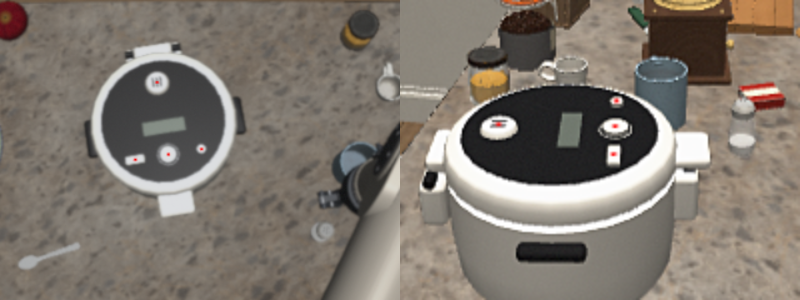

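View pics/side9.png

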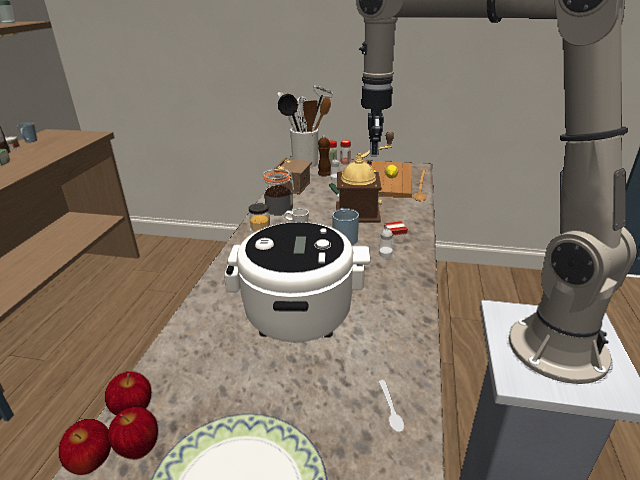

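The lid is shut, all three keys line up with the model in both views, the bystanders are unmoved and the arm is clear.

```bash
python3 -c "
from station import manip
print(manip.finish_job())"
```

```text
the job is handed in; nothing more can be done
None
```

I shut the lid, then pressed and released the programme key and the start key, in that order. I handed the job in with the arm clear, about 11.5 s into the 48 s. `finish_job` gives no verdict, so success is judged only from my own checks.

- **Lid:** I pressed the tab down along its arc. The force read 9 N near the catch, fell to about 0 as the lid was drawn in, and rose to 5 N against the stop at z = 0.182 m. After I let go, the pictures showed it staying shut.
- **Programme key:** It went fully down to its stop (z = 0.2035 m, 4 mm of travel), with 10 N at the end.
- **Start key:** It reached the same stop height, with 7.5 N at the end. The highest force I read at any point was about 11 N, against the 35 N limit.
- **Last pictures:** In both camera views the lid is shut, and the keys and vent lie where the pose fitted at the start puts them, so the cooker has not visibly moved. The mug, salt shaker and teaspoon appear where they were.

**Weak or conflicting checks:**
- In the last top picture the network reported the salt shaker at the teaspoon's place. The picture and the side view both show the shaker where it was.
- The mug's boxes changed between the first and last pictures: the arm partly hides it from above, and the raised lid had partly hidden it from the side.
- That the keys are fully up, within 1 mm, was judged only by eye.

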